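# Stow the filter cartridges in the acrylic drawer and latch it shut

### The arm

A 6-joint arm with a two-finger parallel gripper is mounted at the origin on the work surface. World frame = base frame: x ahead of the robot, y to its left, z up, the work surface at z = 0. Lengths are in mm, angles in rad, forces in N, time in s.
With the tool pointing down it reaches from about 300 to 950 mm from the base axis. Payload 3.1 kg.
Tool frame: the origin (TCP) lies midway between the tips of the shut fingers; the grasp point (between the pads) lies 19 mm behind it (ctrl.grip_depth is the distance from the TCP to the grasp point, in mm); z points along the fingers, y is the line along which they close (so a half turn about z gives the same grasp; the last joint's range is limited). The gripper opens to 85 mm and grips with 20 to 120 N. Pads are 22 mm wide; open, the fingers measure 114 mm over their backs; the gripper's body (76 mm by 85 mm) begins 54 mm behind the grasp point. The pads swing forward as they close: fully open they stand 13 mm farther back than shut.
Start: joints at [1.181, 0.308, 1.634, -0, 1.2, -0.07], TCP at [196.511, 593.309, 231.272] pointing down, gripper open.
Joint ranges: [-3.06, 3.06], [-0.79, 1.96], [0.05, 2.63], [-1.19, 4.34], [0.05, 2.64], [-2.94, 2.94]. Speed limits (rad/s): [2.79, 2.79, 3.14, 3.14, 3.14, 3.14].

### API

Orientations are given as a unit quaternion [x, y, z, w].
In Python, from bench import ctrl gives the robot as it stands.
- The arm moves only by the tool servo_tool, never from a script. Its argument "series" is a list of rows, each a list of 7 numbers: the finger opening in cm, from 0 to 8.54, then the shift along the world's x, y, z in cm, then the turn, a rotation vector about the world's x, y, z in rad. A call has 1 to 5 rows; each row shifts and turns the commanded pose from where the row before left it; what a row does not reach is not made up. A row lasts 1/8 s, in which the tool goes at most 62.5 mm and 10.7 degrees, less where a joint would pass 70% of its speed; a pose out of reach is approached as far as the arm can. A call with a gripper value outside its range is refused whole. The fingers move at their own pace and stop on an object; "force" is the grip in N (left out, the last holds). Time passes only in rows, so rows that do not move let the fingers close. It gives the time, the measured TCP pose, the force, the opening and the grip force at its end, in the units of the state.
- ctrl.sense(): the state, without advancing time (a new reading comes with each control period).
- ctrl.get_image(name): name is "scene" or "top"; returns the picture (480x640x3 uint8, blue, green, red); there is no depth.
- ctrl.get_calibration(name): a dict with "camera_matrix" (3x3 intrinsics, pixels), "R" (3x3) and "t" (3): a world point X has camera coordinates R X + t. Camera axes: x right, y down, z forward; pixel columns grow to the right and rows downward; lengths in mm; the calibration is good to about 2 mm. A picture is of the moment at which its call begins. get_calibration takes no time and is no camera call.
- ctrl.sign_off(): hands the job in; it is judged then, once.
Trained networks look in the newest picture that a camera, given by its name, has taken for a name from the list of things; names that differ only in an ending like _2 or _b are one class to them, and where a whole thing is asked for, a point or a joint stands for the part that bears it (a point fixed in the world has none). Each returns a list of dicts, best first, with "confidence" (0 to 1); they miss things now and then, are a little off and sometimes report something else, mostly with a low value. They report only what shows in the picture. A call takes as long as a camera call. They do not tell look-alikes from the thing itself.
- ctrl.cut_out(camera, label): "mask" (480x640 bool, what is visible of it).
- ctrl.spot_point(camera, label): "xyz" ([x, y, z] in mm, in world coordinates, good to about 4 mm: a listed point, or the origin of a listed thing).
The state is a dict: "clock": time; "joints": joint angles; "qvel": joint speeds; "joint_efforts": joint torques, N m; "tool_pos": TCP position; "tcp_rot": TCP orientation; "force": force on the tool from outside, world axes, zero at the start; "ft_torque": the same for the moment, N m; "width": finger opening in mm; "grip_force": force on a finger pad.
Only numpy, scipy, OpenCV 4.12 (cv2) and the standard library are available. Lean on these libraries where they do the work, as an engineer would, in place of code of your own. Each camera call takes 0.05 s, during which the arm holds its last target. There are 200 camera calls.

### The job

Pull the acrylic drawer all the way open, then put every filter cartridge lying on the ledge into it, flat with the pull tab up: the long ones in the wide right-hand compartment, the short ones in the narrow left-hand one. Then push the drawer fully home until its spring catch clicks, slide the latch on the box's roof fully across to the right until it clicks too, and do not disturb the other things on the ledge.

Things in the scene. Friction and masses are not known exactly. Their poses are not given: they have to be found in the camera images.
- box: housing of the clear acrylic drawer box, fixed to the ledge: 200 mm deep (x) x 244 wide (y) x 67 high, top closed, open front facing its -x (towards the robot, turned by up to 0.15 rad). Origin: centre of its underside. A spring plunger in its right (-y) wall, 20 mm behind the front, clicks over a pin on the drawer side as the drawer comes home
- drawer (a joint): how far the clear drawer is pulled out along the box's -x, m: 0 = fully home behind the click, 0.16 = fully open at its stop. Starts ajar, 0.025 to 0.075. Slides with about 1.5 N of friction and stays where left; the last 16 mm need about 5 to 8 N over the spring plunger's hump (crest at 0.0075), past which it snaps home and is held
- handle (a point): middle of the drawer's pull bar, moves with the drawer: white bar 12 mm thick (x) x 14 mm high x 90 mm long (y), 48 mm above the ledge, its centre 35 mm in front of the drawer's front panel, on a stub at each end (70 mm clear between stubs); pinch it from above across its thickness; axes as the box
- latch (a joint): slide of the latch bolt on the box's roof along the box's -y (to the right), m: 0 = open, 0.04 = fully across, behind its own click, tongue in front of a lug on the drawer front. Starts at 0 to 0.012. About 1 N of friction; from 0.024 on a spring ball needs about 5 to 7 N (crest at 0.0325), then it snaps across and is held. Across too early, it blocks the drawer from closing
- latch_knob (a point): middle of the latch bolt's upright black knob, 14 mm (x) x 20 mm (y) x 26 mm high, standing on the roof from 72 to 98 mm above the ledge, 40 mm behind the box's front; moves with the latch; pinch it across x from above or push its side; axes as the box
- row_long (a point): floor middle of the drawer's right (-y), wide compartment; axes as the box, 12 mm above the ledge, moves with the drawer. Inside 150 mm (x) x 114 mm (y), walls 22 mm over the floor, front panel 25 mm. Three cartridges fit, each lying across (its y along the drawer's y), at x = -45, 0, +45 mm. Drawer fully open: all of it is clear of the housing
- row_short (a point): middle of the floor of the drawer's left (+y), narrow compartment, for the short cartridges: inside 150 mm (x) x 79 mm (y), otherwise as the wide one; a 5 mm divider stands between the two
- long_1: long filter cartridge: black plastic bar 100 mm long (along its y) x 34 mm wide (x) x 20 mm high, with an upright pull tab on top, 10 mm thick (x), 40 mm long (y), centred, from 20 to 44 mm height. Origin: centre of the underside, z up. Pinch the tab from above, across its thickness. Loose; may be absent (None). About 50 to 120 g
- long_2: long filter cartridge: black plastic bar 100 mm long (along its y) x 34 mm wide (x) x 20 mm high, with an upright pull tab on top, 10 mm thick (x), 40 mm long (y), centred, from 20 to 44 mm height. Origin: centre of the underside, z up. Pinch the tab from above, across its thickness. Loose; may be absent (None). About 50 to 120 g
- long_3: long filter cartridge: black plastic bar 100 mm long (along its y) x 34 mm wide (x) x 20 mm high, with an upright pull tab on top, 10 mm thick (x), 40 mm long (y), centred, from 20 to 44 mm height. Origin: centre of the underside, z up. Pinch the tab from above, across its thickness. Loose; may be absent (None). About 50 to 120 g
- short_1: short filter cartridge: black plastic bar 65 mm long (along its y) x 34 mm wide (x) x 20 mm high, with an upright pull tab on top, 10 mm thick (x), 40 mm long (y), centred, from 20 to 44 mm height. Origin: centre of the underside, z up. Pinch the tab from above, across its thickness. Loose; may be absent (None). About 50 to 120 g
- short_2: short filter cartridge: black plastic bar 65 mm long (along its y) x 34 mm wide (x) x 20 mm high, with an upright pull tab on top, 10 mm thick (x), 40 mm long (y), centred, from 20 to 44 mm height. Origin: centre of the underside, z up. Pinch the tab from above, across its thickness. Loose; may be absent (None). About 50 to 120 g
- short_3: short filter cartridge: black plastic bar 65 mm long (along its y) x 34 mm wide (x) x 20 mm high, with an upright pull tab on top, 10 mm thick (x), 40 mm long (y), centred, from 20 to 44 mm height. Origin: centre of the underside, z up. Pinch the tab from above, across its thickness. Loose; may be absent (None). About 50 to 120 g
- canister: bystander: closed red food canister, 80 mm across, 115 mm high; origin at the underside's centre
- cup: bystander: glass cup, 72 mm across, 90 mm high; origin at the underside's centre
- wiper: bystander: grey magnetic glass wiper, 90 x 50 x 45 mm; origin at the underside's centre
- ring: bystander: white floating feeding ring lying flat, 72 mm across, 12 mm high; origin at the underside's centre
- jar: bystander: small amber jar, 66 mm across, 85 mm high; origin at the underside's centre
- brush: bystander: brush lying on the ledge, 180 mm long along its x; origin under its middle
Mind the look-alikes: they are no part of the job. What is shaped like the long_1 but orange or red is not meant.

How it is judged (in metres and radians):
On the way, in this order (a step that is already met when the one before it is completed fails the run):
1. the drawer is pulled fully open (beyond 150 mm) (value of joint drawer above 0.15 m), for 0.2 s.
2. every cartridge present lies flat in the compartment for its length (x of long_1 in the frame of row_long between -0.064 and 0.064 m and y of long_1 in the frame of row_long between -0.03 and 0.03 m and z of long_1 in the frame of row_long between -0.005 and 0.008 m and angle between each of long_1, long_2, long_3, short_1, short_2, short_3's own z axis and vertical below 0.12 rad and x of long_2 in the frame of row_long between -0.064 and 0.064 m and y of long_2 in the frame of row_long between -0.03 and 0.03 m and z of long_2 in the frame of row_long between -0.005 and 0.008 m and x of long_3 in the frame of row_long between -0.064 and 0.064 m and y of long_3 in the frame of row_long between -0.03 and 0.03 m and z of long_3 in the frame of row_long between -0.005 and 0.008 m and x of short_1 in the frame of row_short between -0.064 and 0.064 m and y of short_1 in the frame of row_short between -0.03 and 0.03 m and z of short_1 in the frame of row_short between -0.005 and 0.008 m and x of short_2 in the frame of row_short between -0.064 and 0.064 m and y of short_2 in the frame of row_short between -0.03 and 0.03 m and z of short_2 in the frame of row_short between -0.005 and 0.008 m and x of short_3 in the frame of row_short between -0.064 and 0.064 m and y of short_3 in the frame of row_short between -0.03 and 0.03 m and z of short_3 in the frame of row_short between -0.005 and 0.008 m), for 0.2 s.
3. the drawer is pushed home behind the click (under 4 mm) (value of joint drawer below 0.004 m), for 0.3 s.
4. the latch is slid across behind its click (over 36 mm) (value of joint latch above 0.036 m), for 0.3 s.
At the end, for the whole second after the job is handed in: Drawer home behind its click (under 4 mm), latch fully across (over 36 mm), and every cartridge present at rest flat, tab up (tilt under 0.12 rad) in its own compartment, long in the wide right, short in the narrow left (within 64 mm along, 30 mm across and 8 mm above the floor's middle) (all of step 2 and value of joint drawer below 0.004 m and value of joint latch above 0.036 m and linear speed of each of long_1, long_2, long_3, short_1, short_2, short_3 below 0.03 m/s); the robot touches nothing.
It fails at once if a bystander is shoved more than 4 cm (distance of any of canister, cup, wiper, ring, jar, brush from where it was at the start of the episode above 0.04 m).
It fails at once if a bystander is tipped over (angle between any of canister, cup, wiper, ring, jar, brush's own z axis and vertical above 0.5 rad).
Of long_1, long_2, long_3, short_1, short_2, short_3 only 4 to 6 are there at a start; the rules pass over those that are not, and their reading is None.
At some moment in a run one of long_1, long_2, long_3, short_1, short_2, short_3 may be knocked a few centimetres aside while the robot is not near it.
Once in a run the grip may slacken for a moment while it holds something.
It also fails if it takes over 210 s, if anything falls off the work surface, if the arm or the gripper's body presses on something with over 40 N, if the wrist force passes 120 N, or if a joint passes its speed limit or range.

## Working session

There is one attempt and no reset: what is moved stays moved. The work goes in short steps, Python scripts to look and compute and a tool call to move; the robot and the scene stay as the last step left them, time stands still between calls to the robot, and variables do not carry over. Pictures are saved under pics/ and viewed, at most 14 in all, crops included, and the job is handed in when it is done.

Besides the shell and the picture viewer there is one more tool, called after "Call:" as name([rows], argument=value, ...), one row to a line, values as JSON. servo_tool: Moves the arm, as the interface text tells. Its arguments: {"type":"object","properties":{"series":{"type":"array"},"force":{"type":"number"}},"required":["series"]}

```bash
mkdir -p pics; ls
cat > h.py <<'E'
from bench import ctrl
import numpy as np, cv2
def pix(cam,P):
    c=ctrl.get_calibration(cam); X=np.array(c['R'])@np.array(P,float)+np.array(c['t']).ravel()
    p=np.array(c['camera_matrix'])@X; return p[:2]/p[2]
def ray(cam,uv,z):
    c=ctrl.get_calibration(cam); R=np.array(c['R']); t=np.array(c['t']).ravel()
    d=R.T@np.linalg.inv(np.array(c['camera_matrix']))@np.array([uv[0],uv[1],1.]); o=-R.T@t
    return o+d*(z-o[2])/d[2]
E
python3 - <<'E'
from h import *
for c in ['scene','top']:
    cv2.imwrite(f'pics/{c}0.png',ctrl.get_image(c))
    for l in ['handle','latch_knob','row_long','row_short','box','long_1','short_1','canister','cup','wiper','ring','jar','brush']:
        print(c,l,[(np.round(d['xyz']).tolist(),round(d['confidence'],2)) for d in ctrl.spot_point(c,l)])
print(ctrl.sense())
E
```

```text
pics
scene handle [([543.0, -43.0, 49.0], 0.65), ([579.0, 493.0, 3.0], 0.62), ([663.0, 10.0, 87.0], 0.43)]
scene latch_knob [([665.0, 10.0, 86.0], 0.81)]
scene row_long []
scene row_short []
scene box [([729.0, -32.0, -1.0], 0.86), ([730.0, -274.0, 2.0], 0.2)]
scene long_1 [([482.0, -286.0, -0.0], 0.85), ([511.0, 306.0, 1.0], 0.75), ([375.0, -324.0, 0.0], 0.73), ([260.0, 258.0, 2.0], 0.72), ([373.0, 308.0, 0.0], 0.59)]
scene short_1 [([597.0, -306.0, 0.0], 0.84)]
scene canister [([544.0, -496.0, 1.0], 0.76)]
scene cup [([574.0, 492.0, 0.0], 0.68)]
scene wiper [([739.0, 259.0, 2.0], 0.78)]
scene ring [([402.0, 473.0, -1.0], 0.65), ([377.0, -322.0, 2.0], 0.26), ([540.0, -48.0, 50.0], 0.16)]
scene jar [([729.0, -275.0, 0.0], 0.88)]
scene brush [([391.0, -467.0, -0.0], 0.74)]
top handle [([543.0, -46.0, 51.0], 0.72), ([666.0, 7.0, 85.0], 0.36)]
top latch_knob [([664.0, 5.0, 85.0], 0.82)]
top row_long [([654.0, -84.0, 14.0], 0.97)]
top row_short [([652.0, 20.0, 14.0], 0.91)]
top box [([725.0, -34.0, -6.0], 0.68)]
top long_1 [([507.0, 308.0, -6.0], 0.94), ([260.0, 257.0, 0.0], 0.89), ([376
[... 419 characters left out ...]
ints': array([ 1.18131112e+00,  3.08085147e-01,  1.63380952e+00,  1.74687660e-05,
        1.19970928e+00, -6.96998765e-02]), 'qvel': array([ 7.16218296e-04,  1.10969766e-03,  4.55207617e-05, -4.45389437e-05,
       -3.73572904e-05, -1.17823202e-03]), 'joint_efforts': array([-1.85737586e-04, -4.15271509e+01, -2.77078378e+01, -1.20396176e-04,
        8.49807329e-04, -6.22560179e-06]), 'tool_pos': array([196.49734175, 593.30660274, 231.27673795]), 'tcp_rot': array([ 1.59215368e-01,  9.87243874e-01, -3.64222506e-06, -9.21043762e-06]), 'force': array([-0.0636025 , -0.12383365, -0.59989272]), 'ft_torque': array([ 0.07396758, -0.0224177 ,  0.0042946 ]), 'grip_force': 0.0, 'width': 85.1240923768177}
```

View pics/top0.png

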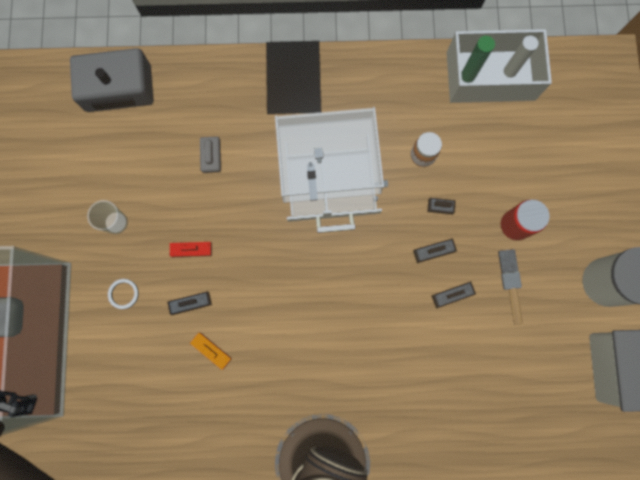

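View pics/scene0.png

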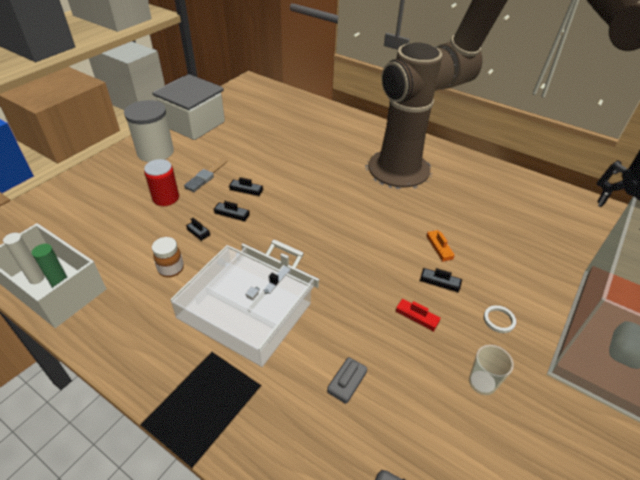

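```bash
cat >> h.py <<'E'
def carts(cam='top',draw=None):
    """cartridge candidates: base-plane fit of mask: centre, long-axis yaw, colour"""
    im=ctrl.get_image(cam); out=[]
    for l in ['long_1','short_1']:
        for d in ctrl.cut_out(cam,l):
            m=d['mask'].astype(np.uint8); 
            if m.sum()<50: continue
            pts=cv2.findNonZero(m).reshape(-1,2)
            W=np.array([ray(cam,p,20)[:2] for p in pts],np.float32)
            (c,s,a)=cv2.minAreaRect(W); s=np.array(s)
            ang=np.deg2rad(a)+(0 if s[0]>s[1] else np.pi/2)
            out.append((l,round(d['confidence'],2),np.round(c).tolist(),np.round(sorted(s)).tolist(),round((ang+np.pi/2)%np.pi-np.pi/2,3),np.median(im[d['mask']],0).tolist(),pts.mean(0).round().tolist()))
    return out
E
python3 - <<'E'
from h import *
for o in carts(): print(o)
im=ctrl.get_image('top')
E
```

```text
Traceback (most recent call last):
  File "h.py", line 18, in carts
    W=np.array([ray(cam,p,20)[:2] for p in pts],np.float32)
                ~~~^^^^^^^^^^
  File "h.py", line 7, in ray
    c=ctrl.get_calibration(cam); R=np.array(c['R']); t=np.array(c['t']).ravel()
ValueError: time passes only in moves, steps and waits
```

The top view shows black cartridges at (189,302), (435,250) and (454,294), all long, and at (441,205), which is short. The red one at (190,249) and the orange one at (211,349) are look-alikes, so I leave them out. The drawer is ajar, with its handle at (336,222).

```bash
sed -i 's/ctrl.get_calibration(cam)/cal(cam)/; ' h.py; sed -i '2a import functools\n@functools.lru_cache(None)\ndef cal(c): return ctrl.get_calibration(c)' h.py
cat >> h.py <<'E'
def st():
    s=ctrl.sense(); from scipy.spatial.transform import Rotation as Ro
    y=Ro.from_quat(s['tcp_rot']).as_matrix()[:,1]
    print('clock %.2f tcp %s fingeryaw %.3f w %.1f F %s j6 %.2f'%(s['clock'],np.round(s['tool_pos'],1),np.arctan2(y[1],y[0]),s['width'],np.round(s['force'],1),s['joints'][5]))
E
python3 - <<'E'
from h import *
for o in carts(): print(o)
im=ctrl.get_image('top')
a=cv2.resize(im[180:320,400:560],None,fx=3,fy=3,interpolation=2); b=cv2.resize(im[220:380,150:250],None,fx=2.625,fy=2.625,interpolation=2)
d=cv2.resize(im[100:240,265:395],None,fx=3,fy=3,interpolation=2)
cv2.imwrite('pics/crop1.png',np.hstack([a[:420,:240],b[:420],]))
cv2.imwrite('pics/crop2.png',d)
# box yaw: housing front/back edges; handle mask
for l in ['handle','box']:
    for q in ctrl.cut_out('top',l):
        pts=cv2.findNonZero(q['mask'].astype(np.uint8)).reshape(-1,2)
        print(l,q['confidence'],pts.mean(0),pts.min(0),pts.max(0),cv2.minAreaRect(pts))
st()
E
```

```text
('long_1', 0.82, [374.0, 305.0], [38.0, 103.0], np.float64(-1.373), [78.0, 86.0, 87.0], [190.0, 303.0])
('long_1', 0.78, [379.0, -325.0], [36.0, 104.0], np.float64(-1.262), [82.0, 90.0, 93.0], [454.0, 294.0])
('long_1', 0.77, [261.0, 254.0], [36.0, 101.0], np.float64(0.875), [28.0, 126.0, 188.0], [211.0, 351.0])
('long_1', 0.73, [503.0, 304.0], [36.0, 99.0], np.float64(-1.56), [41.0, 52.0, 184.0], [190.0, 249.0])
('long_1', 0.66, [484.0, -286.0], [37.0, 104.0], np.float64(-1.35), [79.0, 88.0, 91.0], [435.0, 251.0])
('long_1', 0.27, [394.0, -465.0], [44.0, 179.0], np.float64(0.08), [101.0, 122.0, 120.0], [511.0, 281.0])
('short_1', 0.89, [595.0, -308.0], [37.0, 67.0], np.float64(1.438), [66.0, 74.0, 79.0], [441.0, 206.0])
handle 0.84 [334.01741402 207.32477144] [289 189] [379 231] ((333.69805908203125, 211.98020935058594), (39.70198440551758, 90.54838562011719), 84.2894058227539)
handle 0.51 [312.5221843  180.61774744] [307 163] [317 199] ((312.8960266113281, 180.96041870117188), (36.3188591003418, 9.154341697692871), 84.2894058227539)
box 0.85 [329.92984553 165.62256344] [275 108] [387 232] ((332.3396911621094, 171.23902893066406), (119.87947082519531, 106.85423278808594), 84.99935913085938)
clock 1.80 tcp [196.5 593.3 231.3] fingeryaw 1.251 w 85.6 F [-0.6 -0.2 -0.7] j6 -0.07
```

View pics/crop1.png

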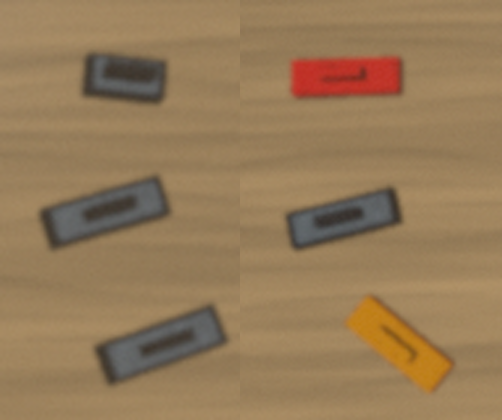

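View pics/crop2.png

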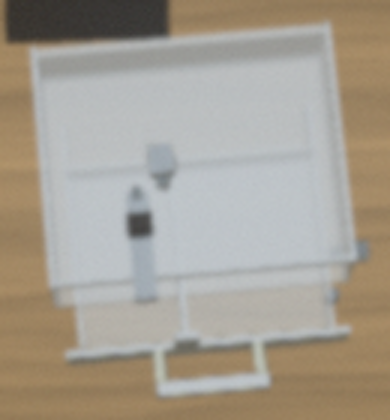

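The crops confirm it: one short and three long dark cartridges, with the red and orange ones as decoys. The box is turned about +0.093 rad, and the bar's middle is at about (336,228) in the top view. I'm moving above the handle.

Call:
servo_tool([
  [8.5, 0, 0, 5, 0, 0, 0],
  [8.5, 0, 0, 5, 0, 0, 0],
  [8.5, 2.7, -4.9, 0, 0, 0, -0.089],
  [8.5, 2.7, -4.9, 0, 0, 0, -0.089],
  [8.5, 2.7, -4.9, 0, 0, 0, -0.089],
], force=40)

```text
clock: 2.42
tool_pos: [278.1, 445.0, 331.6]
tcp_rot: [0.29, 0.957, 0.0, 0.0]
force: [1.2, 0.4, -0.3]
width: 85.1
grip_force: 0.0
```

Call:
servo_tool([
  [2.6, 2.7, -4.9, 0, 0, 0, -0.089],
  [2.6, 2.7, -4.9, 0, 0, 0, -0.089],
  [2.6, 2.7, -4.9, 0, 0, 0, -0.089],
  [2.6, 2.7, -4.9, 0, 0, 0, -0.089],
  [2.6, 2.7, -4.9, 0, 0, 0, -0.089],
])

```text
clock: 3.05
tool_pos: [413.2, 199.7, 331.7]
tcp_rot: [0.495, 0.869, 0.001, 0.0]
force: [-0.1, -0.3, -0.4]
width: 26.2
grip_force: 0.0
```

Call:
servo_tool([
  [2.6, 2.7, -4.9, 0, 0, 0, -0.089],
  [2.6, 2.7, -4.9, 0, 0, 0, -0.089],
  [2.6, 2.7, -4.9, 0, 0, 0, -0.089],
  [2.6, 2.7, -4.9, 0, 0, 0, -0.089],
  [2.6, 2.7, -4.9, 0, 0, 0, -0.089],
])

```text
clock: 3.68
tool_pos: [548.2, -45.4, 331.5]
tcp_rot: [0.674, 0.738, 0.0, 0.0]
force: [0.1, 0.7, 0.7]
width: 26.0
grip_force: 0.0
```

Run:
```python
from h import *
st()
print(ray('top',(336,228),55), ray('top',(265+158/3,100+390/3),55),ray('top',(265+268/3,100+380/3),55))
print('housing front L/R z67',ray('top',(265+50/3,100+290/3),67),ray('top',(265+352/3,100+262/3),67))
print('back',ray('top',(265+32/3,100+50/3),67),ray('top',(265+330/3,100+25/3),67))
print('origin',ctrl.spot_point('scene','handle')[:2])
```

```text
clock 3.67 tcp [548.2 -45.4 331.5] fingeryaw 0.091 w 26.0 F [0.1 0.7 0.7] j6 -0.25
[539.621236   -47.69775826  55.        ] [535.89165806  -4.19144574  55.        ] [541.74738895 -91.20018317  55.        ]
housing front L/R z67 [616.05826327  79.08094736  67.        ] [ 632.85840723 -160.23761965   67.        ]
back [816.1812107   90.90618656  67.        ] [ 831.51305765 -151.12672759   67.        ]
origin [{'xyz': [543.3, -43.2, 49.4], 'confidence': 0.65}, {'xyz': [578.6, 493.3, 2.7], 'confidence': 0.62}]
```

Call:
servo_tool([
  [2.6, -0.6, 0, -6, 0, 0, -0.028],
  [2.6, 0, 0, -6, 0, 0, 0],
  [2.6, 0, 0, -6, 0, 0, 0],
  [2.6, 0, 0, -5, 0, 0, 0],
  [2.6, 0, 0, 0, 0, 0, 0],
])

```text
clock: 4.35
tool_pos: [536.8, -42.8, 96.9]
tcp_rot: [0.683, 0.73, -0.003, -0.005]
force: [-0.1, -0.3, -0.0]
width: 25.7
grip_force: 0.0
```

Call:
servo_tool([
  [2.6, 0, 0, -2, 0, 0, 0],
  [2.6, 0, 0, -2, 0, 0, 0],
  [2.6, 0, 0, -1.5, 0, 0, 0],
  [2.6, 0, 0, -1.5, 0, 0, 0],
  [2.6, 0, 0, 0, 0, 0, 0],
])

```text
clock: 4.97
tool_pos: [540.9, -43.6, 30.7]
tcp_rot: [0.683, 0.73, -0.0, -0.001]
force: [0.2, -0.2, -0.2]
width: 25.9
grip_force: 0.0
```

Call:
servo_tool([
  [0, 0, 0, 0, 0, 0, 0],
  [0, 0, 0, 0, 0, 0, 0],
  [0, 0, 0, 0, 0, 0, 0],
  [0, 0, 0, 0, 0, 0, 0],
])

```text
clock: 5.48
tool_pos: [541.7, -43.7, 31.7]
tcp_rot: [0.683, 0.73, 0.0, 0.0]
force: [-1.3, 0.4, 2.4]
width: 11.2
grip_force: 43.2
```

Call:
servo_tool([
  [0, -2, -0.13, 0, 0, 0, 0],
  [0, -2, -0.13, 0, 0, 0, 0],
  [0, -2, -0.13, 0, 0, 0, 0],
  [0, -2, -0.13, 0, 0, 0, 0],
  [0, -0.5, -0.03, 0, 0, 0, 0],
])

```text
clock: 6.1
tool_pos: [456.8, -49.3, 31.7]
tcp_rot: [0.684, 0.73, 0.001, 0.001]
force: [2.4, 0.5, -1.7]
width: 10.9
grip_force: 42.7
```

Call:
servo_tool([
  [0, -0.8, -0.05, 0, 0, 0, 0],
  [0, -0.8, -0.05, 0, 0, 0, 0],
  [0, -0.4, -0.03, 0, 0, 0, 0],
  [0, 0, 0, 0, 0, 0, 0],
])

```text
clock: 6.6
tool_pos: [436.3, -50.6, 31.6]
tcp_rot: [0.683, 0.73, -0.0, -0.0]
force: [-0.4, 1.0, 5.6]
width: 11.3
grip_force: 43.7
```

Call:
servo_tool([
  [0, -0.4, -0.03, 0, 0, 0, 0],
  [0, -0.4, -0.02, 0, 0, 0, 0],
  [0, 0, 0, 0, 0, 0, 0],
])

```text
clock: 6.98
tool_pos: [428.5, -51.2, 31.6]
tcp_rot: [0.683, 0.73, -0.0, 0.0]
force: [0.3, -0.3, 5.4]
width: 10.8
grip_force: 43.8
```

Call:
servo_tool([
  [0, -0.3, -0.02, 0, 0, 0, 0],
  [0, -0.3, -0.02, 0, 0, 0, 0],
  [0, 0, 0, 0, 0, 0, 0],
])

```text
clock: 7.35
tool_pos: [423.9, -51.5, 31.6]
tcp_rot: [0.684, 0.73, 0.001, 0.001]
force: [4.6, 1.5, 1.7]
width: 11.2
grip_force: 43.2
```

Run:
```python
from h import *
st()
im=ctrl.get_image('top'); cv2.imwrite('pics/open.png',cv2.resize(im[100:280,240:420],None,fx=3,fy=3))
for c in ['top','scene']:
  for l in ['row_long','row_short','handle','box']:
    print(c,l,[(np.round(d['xyz']).tolist(),round(d['confidence'],2)) for d in ctrl.spot_point(c,l)][:2])
```

```text
clock 7.35 tcp [423.9 -51.5  31.6] fingeryaw 0.066 w 11.2 F [4.6 1.5 1.7] j6 -0.29
top row_long [([537.0, -90.0, 14.0], 0.7)]
top row_short [([535.0, 15.0, 12.0], 0.88), ([396.0, 470.0, 2.0], 0.61)]
top handle []
top box [([727.0, -35.0, -4.0], 0.7), ([536.0, 12.0, 12.0], 0.58)]
scene row_long []
scene row_short []
scene handle [([543.0, -43.0, 49.0], 0.65), ([579.0, 493.0, 3.0], 0.62)]
scene box [([729.0, -32.0, -1.0], 0.86), ([730.0, -274.0, 2.0], 0.2)]
```

View pics/open.png

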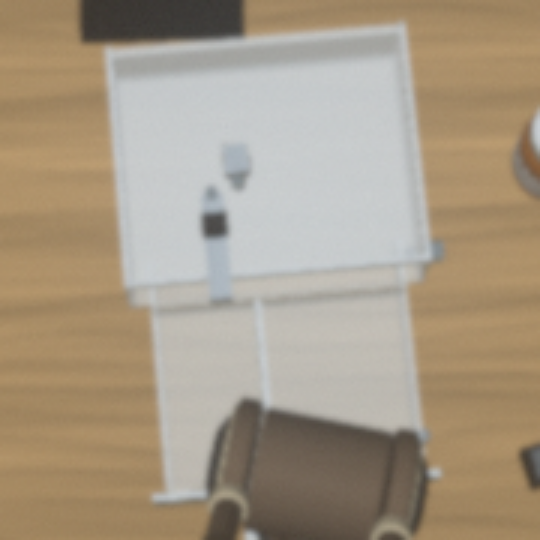

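Call:
servo_tool([
  [0, -0.3, -0.02, 0, 0, 0, 0],
  [0, 0, 0, 0, 0, 0, 0],
  [0, 0, 0, 0, 0, 0, 0],
])

```text
clock: 8.18
tool_pos: [423.9, -51.6, 31.7]
tcp_rot: [0.684, 0.73, 0.003, 0.004]
force: [11.6, 4.1, -6.1]
width: 11.0
grip_force: 41.9
```

Call:
servo_tool([
  [2.6, 0.3, 0.02, 0, 0, 0, 0],
  [2.6, 0, 0, 0, 0, 0, 0],
  [2.6, 0, 0, 3, 0, 0, 0],
  [2.6, 0, 0, 5, 0, 0, 0],
  [3.5, 0, 0, 3, 0, 0, 0],
])

```text
clock: 8.8
tool_pos: [421.6, -51.5, 142.5]
tcp_rot: [0.683, 0.73, -0.001, -0.0]
force: [-0.2, -0.1, -0.4]
width: 34.8
grip_force: 0.0
```

Call:
servo_tool([
  [3.5, 1.5, -5.9, 0, 0, 0, 0.039],
  [3.5, 1.5, -5.9, 0, 0, 0, 0.039],
  [3.5, 1.5, -5.9, 0, 0, 0, 0.039],
  [3.5, 1.5, -5.9, 0, 0, 0, 0.039],
  [3.5, 0, 0, 0, 0, 0, 0],
])

```text
clock: 9.43
tool_pos: [482.1, -291.2, 140.7]
tcp_rot: [0.626, 0.78, -0.001, -0.0]
force: [-0.4, 0.9, -0.1]
width: 35.0
grip_force: 0.0
```

```bash
cat >> h.py <<'E'
def sp(*ls):
    for l in ls:
        for c in ['top','scene']:
            print(c,l,[(np.round(d['xyz']).tolist(),round(d['confidence'],2)) for d in ctrl.spot_point(c,l)])
E
python3 - <<'E'
from h import *
st()
for o in carts(): print(o[:5])
sp('long_1','short_1','handle','row_long','row_short')
for o in carts('scene'): print(o[:5])
st()
E
```

```text
clock 9.43 tcp [ 482.1 -291.2  140.7] fingeryaw 0.218 w 35.0 F [-0.4  0.9 -0.1] j6 -0.84
('long_1', 0.96, [373.0, 305.0], [36.0, 101.0], np.float64(-1.38))
('long_1', 0.81, [262.0, 254.0], [35.0, 100.0], np.float64(0.875))
('long_1', 0.63, [596.0, -305.0], [38.0, 59.0], np.float64(1.513))
('long_1', 0.62, [479.0, -261.0], [34.0, 53.0], np.float64(-1.273))
('long_1', 0.6, [502.0, 304.0], [37.0, 99.0], np.float64(1.546))
('short_1', 0.57, [595.0, -305.0], [38.0, 58.0], np.float64(1.452))
top long_1 [([371.0, 310.0, -2.0], 0.82), ([488.0, -286.0, -3.0], 0.76), ([506.0, 307.0, -3.0], 0.67), ([264.0, 260.0, 3.0], 0.58)]
scene long_1 [([482.0, -286.0, -0.0], 0.85), ([511.0, 306.0, 1.0], 0.75), ([375.0, -324.0, 0.0], 0.73), ([260.0, 258.0, 2.0], 0.72), ([373.0, 308.0, 0.0], 0.59)]
top short_1 [([596.0, -309.0, 4.0], 0.59)]
scene short_1 [([597.0, -306.0, 0.0], 0.84)]
top handle [([427.0, -53.0, 50.0], 0.76)]
scene handle [([543.0, -43.0, 49.0], 0.65), ([579.0, 493.0, 3.0], 0.62), ([663.0, 10.0, 87.0], 0.43)]
top row_long [([542.0, -91.0, 13.0], 0.94)]
scene row_long []
top row_short [([535.0, 15.0, 13.0], 0.67)]
scene row_short []
('long_1', 0.85, [490.0, -280.0], [67.0, 111.0], np.float64(-1.4))
('long_1', 0.83, [380.0, -319.0], [71.0, 108.0], np.float64(-1.271))
('long_1', 0.75, [508.0, 308.0], [57.0, 103.0], np.float64(1.539))
('long_1', 0.71, [268.0, 258.0], [48.0, 110.0], np.float64(0.867))
('long_1', 0.61, [377.0, 308.0], [62.0, 99.0], np.float64(-1.305))
('long_1', 0.5, [489.0, -51.0], [206.0, 238.0], np.float64(-1.519))
('short_1', 0.84, [602.0, -307.0], [44.0, 92.0], np.float64(1.401))
('short_1', 0.7, [376.0, 307.0], [68.0, 102.0], np.float64(-1.387))
('short_1', 0.68, [379.0, -318.0], [74.0, 109.0], np.float64(-1.277))
clock 10.22 tcp [ 482.6 -287.3  141.3] fingeryaw 0.222 w 35.1 F [ 0.5  0.2 -0.6] j6 -0.84
```

Call:
servo_tool([
  [3.5, 0.25, 0, -4, 0, 0, 0],
  [3.5, 0, 0, -4, 0, 0, 0],
  [3.5, 0, 0, -2.2, 0, 0, 0],
  [3.5, 0, 0, -1.6, 0, 0, 0],
  [3.5, 0, 0, 0, 0, 0, 0],
])

```text
clock: 10.85
tool_pos: [484.2, -286.9, 22.1]
tcp_rot: [0.624, 0.781, -0.0, -0.001]
force: [-0.3, -0.5, 0.0]
width: 35.2
grip_force: 0.0
```

Call:
servo_tool([
  [0, 0, 0, 0, 0, 0, 0],
  [0, 0, 0, 0, 0, 0, 0],
  [0, 0, 0, 0, 0, 0, 0],
  [0, 0, 0, 0, 0, 0, 0],
], force=60)

```text
clock: 11.35
tool_pos: [486.1, -288.2, 24.6]
tcp_rot: [0.624, 0.781, 0.0, 0.001]
force: [0.7, -0.8, 4.3]
width: 8.5
grip_force: 61.1
```

Call:
servo_tool([
  [0, 0, 0, 1, 0, 0, 0],
  [0, 0, 0, 3, 0, 0, 0],
  [0, 0, 0, 4, 0, 0, 0],
  [0, 0, 0, 1, 0, 0, 0],
  [0, 0, 0, 0, 0, 0, 0],
])

```text
clock: 11.98
tool_pos: [485.1, -287.4, 113.6]
tcp_rot: [0.624, 0.781, 0.0, 0.0]
force: [0.8, -0.2, -0.8]
width: 8.8
grip_force: 60.3
```

Call:
servo_tool([
  [0, 2.5, 5.0, 0, 0, 0, -0.039],
  [0, 2.5, 5.0, 0, 0, 0, -0.039],
  [0, 2.5, 5.0, 0, 0, 0, -0.039],
  [0, 2.5, 5.1, 0, 0, 0, -0.04],
  [0, 0, 0, 0, 0, 0, 0],
])

```text
clock: 12.6
tool_pos: [584.8, -82.4, 111.0]
tcp_rot: [0.682, 0.732, -0.0, -0.002]
force: [-0.2, -0.8, -1.4]
width: 8.6
grip_force: 60.2
```

Run:
```python
from h import *
im=ctrl.get_image('top'); cv2.imwrite('pics/pl1.png',cv2.resize(im[130:290,270:430],None,fx=3.5,fy=3.5))
st()
```

```text
clock 12.65 tcp [583.8 -84.3 111. ] fingeryaw 0.069 w 8.5 F [-0.5 -0.2 -0.9] j6 -0.29
```

View pics/pl1.png

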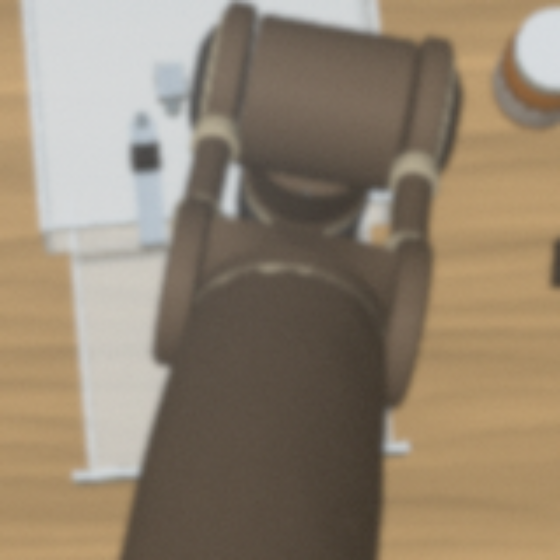

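Call:
servo_tool([
  [0, 0.1, -0.3, -3.0, 0, 0, 0],
  [0, 0, 0, -1.6, 0, 0, 0],
  [0, 0, 0, -0.8, 0, 0, 0],
  [0, 0, 0, 0, 0, 0, 0],
])

```text
clock: 13.15
tool_pos: [585.1, -89.8, 58.4]
tcp_rot: [0.684, 0.729, -0.001, -0.001]
force: [0.4, -0.8, -0.3]
width: 8.7
grip_force: 60.3
```

Call:
servo_tool([
  [0, 0, 0, -0.8, 0, 0, 0],
  [0, 0, 0, -0.7, 0, 0, 0],
  [0, 0, 0, 0, 0, 0, 0],
])

```text
clock: 13.52
tool_pos: [585.5, -89.2, 43.7]
tcp_rot: [0.684, 0.73, -0.0, -0.001]
force: [-0.1, -0.3, -0.9]
width: 8.5
grip_force: 60.3
```

Call:
servo_tool([
  [0, 0, 0.15, -0.4, 0, 0, 0],
  [0, 0, 0, -0.3, 0, 0, 0],
  [0, 0, 0, 0, 0, 0, 0],
])

```text
clock: 13.9
tool_pos: [585.8, -87.8, 37.0]
tcp_rot: [0.684, 0.73, -0.0, -0.0]
force: [-0.0, 0.2, -1.1]
width: 8.7
grip_force: 60.3
```

Call:
servo_tool([
  [2.6, 0, 0, 0, 0, 0, 0],
  [2.6, 0, 0, 0, 0, 0, 0],
  [2.6, 0, 0, 2, 0, 0, 0],
  [2.6, 0, 0, 5, 0, 0, 0],
  [2.6, 0, 0, 2, 0, 0, 0],
])

```text
clock: 14.52
tool_pos: [588.8, -88.5, 132.0]
tcp_rot: [0.684, 0.73, 0.002, 0.003]
force: [0.3, 0.4, -0.9]
width: 26.1
grip_force: 0.0
```

Call:
servo_tool([
  [3.5, -3.5, -3.9, 0, 0, 0, 0.04],
  [3.5, -3.5, -4.0, 0, 0, 0, 0.04],
  [3.5, -3.5, -3.9, 0, 0, 0, 0.04],
  [3.5, -3.5, -4.0, 0, 0, 0, 0.04],
  [3.5, -3.4, -3.9, 0, 0, 0, 0.04],
])

```text
clock: 15.15
tool_pos: [410.9, -286.1, 128.0]
tcp_rot: [0.607, 0.795, -0.0, 0.001]
force: [0.5, -0.4, -0.2]
width: 35.0
grip_force: 0.0
```

Call:
servo_tool([
  [3.5, -3.4, -4.0, 0, 0, 0, 0.04],
  [3.5, 0, 0, 0, 0, 0, 0],
  [3.5, 0, 0, 0, 0, 0, 0],
])

```text
clock: 15.52
tool_pos: [378.1, -324.8, 127.6]
tcp_rot: [0.592, 0.806, 0.0, 0.0]
force: [-0.4, 1.0, 0.1]
width: 34.8
grip_force: 0.0
```

Run:
```python
from h import *
st()
for c in ['top','scene']: im=ctrl.get_image(c); cv2.imwrite('pics/t1.png' if c=='top' else 'pics/s1.png',im[110:240,270:430] if c=='top' else im)
sp('long_1','short_1','row_long','handle')
for o in carts(): print(o[:5])
a=cv2.resize(cv2.imread('pics/t1.png'),None,fx=3,fy=3); cv2.imwrite('pics/t1.png',a)
```

```text
clock 15.53 tcp [ 378.1 -324.8  127.6] fingeryaw 0.304 w 34.8 F [-0.4  1.   0.1] j6 -1.10
top long_1 [([264.0, 257.0, 1.0], 0.97), ([590.0, -84.0, 12.0], 0.87), ([375.0, 307.0, -0.0], 0.84), ([504.0, 309.0, -7.0], 0.69), ([377.0, -324.0, 3.0], 0.61)]
scene long_1 [([378.0, -320.0, -0.0], 0.96), ([584.0, -87.0, 13.0], 0.96), ([260.0, 257.0, 1.0], 0.79), ([506.0, 305.0, 1.0], 0.79), ([373.0, 307.0, -0.0], 0.67), ([543.0, -496.0, -2.0], 0.23)]
top short_1 [([592.0, -312.0, -0.0], 0.91), ([743.0, 261.0, -4.0], 0.73)]
scene short_1 [([599.0, -306.0, -1.0], 0.75), ([402.0, 470.0, 0.0], 0.62)]
top row_long [([538.0, -89.0, 14.0], 0.78)]
scene row_long [([542.0, -89.0, 10.0], 0.87), ([726.0, -32.0, -3.0], 0.17)]
top handle [([428.0, -52.0, 50.0], 0.79)]
scene handle [([423.0, -55.0, 49.0], 0.69), ([739.0, 260.0, -1.0], 0.58)]
('long_1', 0.85, [585.0, -88.0], [40.0, 100.0], np.float64(-1.511))
('long_1', 0.78, [374.0, 305.0], [37.0, 102.0], np.float64(-1.349))
('long_1', 0.74, [503.0, 305.0], [38.0, 102.0], np.float64(-1.535))
('long_1', 0.63, [374.0, -312.0], [34.0, 79.0], np.float64(-1.263))
('long_1', 0.57, [261.0, 254.0], [38.0, 106.0], np.float64(0.884))
('long_1', 0.4, [666.0, 7.0], [19.0, 93.0], np.float64(0.066))
('short_1', 0.62, [595.0, -308.0], [38.0, 67.0], np.float64(1.432))
('short_1', 0.6, [589.0, 507.0], [76.0, 104.0], np.float64(1.318))
('short_1', 0.37, [741.0, 259.0], [53.0, 94.0], np.float64(0.057))
```

View pics/t1.png

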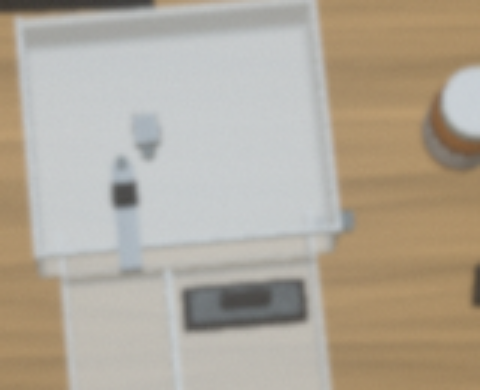

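The first long cartridge lies flat in the right compartment, at the rear slot. Next is the second one.

Call:
servo_tool([
  [3.5, 0, 0, -4, 0, 0, 0],
  [3.5, 0, 0, -3, 0, 0, 0],
  [3.5, 0, 0, -2, 0, 0, 0],
  [3.5, 0, 0, -1.4, 0, 0, 0],
  [3.5, 0, 0, 0, 0, 0, 0],
])

```text
clock: 16.8
tool_pos: [377.4, -324.3, 22.4]
tcp_rot: [0.592, 0.806, 0.0, -0.001]
force: [-0.1, 0.5, 0.3]
width: 35.1
grip_force: 0.0
```

Call:
servo_tool([
  [0, 0, 0, 0, 0, 0, 0],
  [0, 0, 0, 0, 0, 0, 0],
  [0, 0, 0, 0, 0, 0, 0],
  [0, 0, 0, 0, 0, 0, 0],
])

```text
clock: 17.3
tool_pos: [378.7, -325.7, 24.3]
tcp_rot: [0.591, 0.806, -0.0, 0.001]
force: [-1.1, -0.0, 5.3]
width: 8.2
grip_force: 60.7
```

Call:
servo_tool([
  [0, 0, 0, 1, 0, 0, 0],
  [0, 0, 0, 3, 0, 0, 0],
  [0, 0, 0, 4, 0, 0, 0],
  [0, 0, 0, 1, 0, 0, 0],
  [0, 0, 0, 0, 0, 0, 0],
])

```text
clock: 17.92
tool_pos: [378.1, -325.0, 113.6]
tcp_rot: [0.591, 0.806, -0.0, 0.001]
force: [-1.4, 0.4, -0.7]
width: 8.4
grip_force: 59.9
```

Call:
servo_tool([
  [0, 3.2, 4.7, 0, 0, 0, -0.048],
  [0, 3.3, 4.7, 0, 0, 0, -0.048],
  [0, 3.2, 4.7, 0, 0, 0, -0.048],
  [0, 3.3, 4.7, 0, 0, 0, -0.048],
  [0, 3.2, 4.8, 0, 0, 0, -0.047],
])

```text
clock: 18.55
tool_pos: [539.2, -86.9, 111.0]
tcp_rot: [0.684, 0.73, -0.001, -0.002]
force: [0.0, -1.9, -0.8]
width: 8.3
grip_force: 59.9
```

Call:
servo_tool([
  [0, 0, 0, 0, 0, 0, 0],
  [0, 0, 0, -2.0, 0, 0, 0],
  [0, 0, 0, -2.0, 0, 0, 0],
  [0, 0, 0, -1.2, 0, 0, 0],
  [0, 0, 0, 0, 0, 0, 0],
])

```text
clock: 19.18
tool_pos: [537.9, -89.1, 59.3]
tcp_rot: [0.684, 0.73, -0.001, -0.002]
force: [0.7, 0.1, -0.7]
width: 8.6
grip_force: 59.9
```

Call:
servo_tool([
  [0, 0.1, 0, -0.8, 0, 0, 0],
  [0, 0, 0, -0.8, 0, 0, 0],
  [0, 0, 0, -0.5, 0, 0, 0],
  [0, 0, 0, 0, 0, 0, 0],
])

```text
clock: 19.68
tool_pos: [540.6, -88.8, 39.8]
tcp_rot: [0.683, 0.73, -0.0, -0.0]
force: [0.4, -0.7, -1.2]
width: 8.4
grip_force: 59.9
```

Call:
servo_tool([
  [2.6, 0, 0, 0, 0, 0, 0],
  [2.6, 0, 0, 0, 0, 0, 0],
  [2.6, 0, 0, 2, 0, 0, 0],
  [2.6, 0, 0, 5, 0, 0, 0],
  [2.6, 0, 0, 2, 0, 0, 0],
])

```text
clock: 20.3
tool_pos: [543.2, -89.4, 133.7]
tcp_rot: [0.683, 0.73, 0.001, 0.002]
force: [0.5, -0.6, 0.3]
width: 26.2
grip_force: 0.0
```

Call:
servo_tool([
  [3.5, 1.4, -5.5, 0, 0, 0, -0.05],
  [3.5, 1.4, -5.5, 0, 0, 0, -0.05],
  [3.5, 1.4, -5.4, 0, 0, 0, -0.05],
  [3.5, 1.3, -5.5, 0, 0, 0, -0.05],
  [3.5, 0, 0, 0, 0, 0, 0],
])

```text
clock: 20.92
tool_pos: [596.9, -312.5, 130.9]
tcp_rot: [0.754, 0.657, 0.0, 0.002]
force: [0.8, 1.1, -0.1]
width: 34.7
grip_force: 0.0
```

Call:
servo_tool([
  [3.5, 0, 0, 0, 0, 0, 0],
])

```text
clock: 21.05
tool_pos: [595.5, -307.5, 129.9]
tcp_rot: [0.753, 0.658, 0.0, -0.001]
force: [-0.6, 0.5, 0.2]
width: 35.3
grip_force: 0.0
```

Run:
```python
from h import *
st()
for c in ['top','scene']: ctrl.get_image(c)
sp('long_1','short_1','row_short')
for o in carts(): print(o[:5])
```

```text
clock 21.05 tcp [ 595.5 -307.5  129.9] fingeryaw -0.134 w 35.3 F [-0.6  0.5  0.2] j6 -0.41
top long_1 [([509.0, 309.0, -6.0], 0.94), ([261.0, 256.0, 0.0], 0.8), ([540.0, -88.0, 13.0], 0.79), ([371.0, 308.0, -3.0], 0.68), ([589.0, -87.0, 12.0], 0.62)]
scene long_1 [([537.0, -86.0, 11.0], 0.86), ([507.0, 306.0, 1.0], 0.86), ([373.0, 309.0, -1.0], 0.76), ([262.0, 254.0, 1.0], 0.68), ([587.0, -86.0, 14.0], 0.65)]
top short_1 [([593.0, -309.0, -1.0], 0.55)]
scene short_1 [([596.0, -309.0, 4.0], 0.88), ([740.0, 262.0, 1.0], 0.34)]
top row_short [([537.0, 12.0, 11.0], 0.97), ([541.0, -88.0, 16.0], 0.24)]
scene row_short [([576.0, 494.0, 5.0], 0.66), ([535.0, 12.0, 12.0], 0.57)]
('long_1', 0.98, [588.0, -87.0], [40.0, 101.0], np.float64(-1.507))
('long_1', 0.98, [261.0, 254.0], [36.0, 101.0], np.float64(0.872))
('long_1', 0.73, [504.0, 303.0], [40.0, 102.0], np.float64(-1.533))
('long_1', 0.68, [542.0, -89.0], [39.0, 103.0], np.float64(-1.484))
('long_1', 0.56, [374.0, 305.0], [39.0, 103.0], np.float64(-1.354))
('long_1', 0.52, [590.0, 506.0], [72.0, 101.0], np.float64(1.334))
('long_1', 0.25, [526.0, -48.0], [212.0, 225.0], np.float64(-1.495))
('short_1', 0.59, [666.0, 8.0], [20.0, 98.0], np.float64(0.053))
```

Both long ones lie at floor height, z ≈ 12. Now the short one.

Call:
servo_tool([
  [3.5, 0, 0, -4, 0, 0, 0],
  [3.5, 0, 0, -3.2, 0, 0, 0],
  [3.5, 0, 0, -2, 0, 0, 0],
  [3.5, 0, 0, -1.4, 0, 0, 0],
  [3.5, 0, 0, 0, 0, 0, 0],
])

```text
clock: 22.22
tool_pos: [595.5, -307.6, 23.4]
tcp_rot: [0.753, 0.658, -0.0, -0.001]
force: [-0.9, -0.5, 0.2]
width: 34.7
grip_force: 0.0
```

Call:
servo_tool([
  [0, 0, 0, 0, 0, 0, 0],
  [0, 0, 0, 0, 0, 0, 0],
  [0, 0, 0, 0, 0, 0, 0],
  [0, 0, 0, 0, 0, 0, 0],
])

```text
clock: 22.72
tool_pos: [597.2, -308.6, 25.9]
tcp_rot: [0.753, 0.658, 0.0, 0.001]
force: [0.1, -0.5, 4.3]
width: 8.3
grip_force: 60.5
```

Call:
servo_tool([
  [0, 0, 0, 1, 0, 0, 0],
  [0, 0, 0, 3, 0, 0, 0],
  [0, 0, 0, 4, 0, 0, 0],
  [0, 0, 0, 2, 0, 0, 0],
  [0, 0, 0, 0, 0, 0, 0],
])

```text
clock: 23.35
tool_pos: [597.1, -308.5, 126.3]
tcp_rot: [0.753, 0.658, 0.001, 0.002]
force: [0.6, 0.1, -1.4]
width: 8.5
grip_force: 59.8
```

Call:
servo_tool([
  [0, -1.0, 5.3, 0, 0, 0, 0.033],
  [0, -1.0, 5.4, 0, 0, 0, 0.033],
  [0, -1.1, 5.3, 0, 0, 0, 0.033],
  [0, -1.0, 5.4, 0, 0, 0, 0.033],
  [0, -1.0, 5.3, 0, 0, 0, 0.034],
])

```text
clock: 23.98
tool_pos: [542.7, -39.0, 122.1]
tcp_rot: [0.695, 0.719, -0.001, -0.002]
force: [0.1, 0.5, 0.3]
width: 8.6
grip_force: 59.8
```

Call:
servo_tool([
  [0, -1.0, 5.4, 0, 0, 0, 0.033],
  [0, 0, 0, 0, 0, 0, 0],
  [0, 0, 0, -3, 0, 0, 0],
  [0, 0, 0, -3, 0, 0, 0],
  [0, 0, 0, 0, 0, 0, 0],
])

```text
clock: 24.6
tool_pos: [531.2, 12.5, 60.6]
tcp_rot: [0.684, 0.729, -0.003, -0.003]
force: [-0.0, 0.3, -0.4]
width: 8.6
grip_force: 59.8
```

Call:
servo_tool([
  [0, 0, 0, -1.0, 0, 0, 0],
  [0, 0, 0, -1.0, 0, 0, 0],
  [0, 0, 0, -0.6, 0, 0, 0],
  [0, 0, 0, 0, 0, 0, 0],
])

```text
clock: 25.1
tool_pos: [535.3, 13.1, 38.3]
tcp_rot: [0.684, 0.73, 0.0, 0.0]
force: [-0.4, 0.0, -0.2]
width: 8.7
grip_force: 59.8
```

Call:
servo_tool([
  [2.6, 0, 0, 0, 0, 0, 0],
  [2.6, 0, 0, 0, 0, 0, 0],
  [2.6, 0, 0, 2, 0, 0, 0],
  [2.6, 0, 0, 5, 0, 0, 0],
  [2.6, 0, 0, 2, 0, 0, 0],
])

```text
clock: 25.72
tool_pos: [537.1, 13.1, 131.5]
tcp_rot: [0.684, 0.73, 0.002, 0.002]
force: [-0.8, 0.1, 0.0]
width: 25.8
grip_force: 0.0
```

Call:
servo_tool([
  [3.5, -2.7, 4.9, 0, 0, 0, 0.023],
  [3.5, -2.7, 4.9, 0, 0, 0, 0.023],
  [3.5, -2.7, 4.9, 0, 0, 0, 0.023],
  [3.5, -2.7, 4.9, 0, 0, 0, 0.023],
  [3.5, -2.7, 4.9, 0, 0, 0, 0.023],
])

```text
clock: 26.35
tool_pos: [399.3, 259.7, 128.8]
tcp_rot: [0.64, 0.768, 0.001, 0.0]
force: [-0.1, 0.9, 0.3]
width: 34.9
grip_force: 0.0
```

Call:
servo_tool([
  [3.5, -2.6, 4.9, 0, 0, 0, 0.023],
  [3.5, 0, 0, 0, 0, 0, 0],
  [3.5, 0, 0, 0, 0, 0, 0],
])

```text
clock: 26.72
tool_pos: [374.0, 306.9, 128.4]
tcp_rot: [0.631, 0.775, -0.0, 0.0]
force: [0.2, -0.5, 0.6]
width: 34.8
grip_force: 0.0
```

Run:
```python
from h import *
st()
for c in ['top','scene']: ctrl.get_image(c)
sp('long_1','short_1')
for o in carts(): print(o[:5])
```

```text
clock 26.73 tcp [374.  306.9 128.4] fingeryaw 0.204 w 34.8 F [ 0.2 -0.5  0.6] j6 0.39
top long_1 [([506.0, 309.0, -3.0], 0.77), ([586.0, -85.0, 13.0], 0.76), ([264.0, 256.0, 0.0], 0.7), ([373.0, 307.0, -1.0], 0.66), ([540.0, -88.0, 10.0], 0.61), ([550.0, -494.0, 3.0], 0.58)]
scene long_1 [([372.0, 306.0, -2.0], 0.95), ([261.0, 258.0, -0.0], 0.85), ([540.0, 12.0, 9.0], 0.62), ([507.0, 306.0, 4.0], 0.59), ([582.0, -86.0, 17.0], 0.56)]
top short_1 [([534.0, 10.0, 11.0], 0.82)]
scene short_1 [([538.0, 12.0, 13.0], 0.74), ([533.0, 14.0, 10.0], 0.22)]
('long_1', 0.7, [261.0, 253.0], [38.0, 102.0], np.float64(0.894))
('long_1', 0.67, [542.0, -88.0], [37.0, 103.0], np.float64(-1.511))
('long_1', 0.63, [586.0, -87.0], [37.0, 101.0], np.float64(-1.507))
('long_1', 0.63, [503.0, 304.0], [36.0, 99.0], np.float64(-1.562))
('long_1', 0.61, [377.0, 291.0], [37.0, 75.0], np.float64(-1.35))
('long_1', 0.36, [525.0, -47.0], [211.0, 225.0], np.float64(-1.483))
('short_1', 0.72, [536.0, 13.0], [37.0, 68.0], np.float64(-1.495))
```

Call:
servo_tool([
  [3.5, 0, 0, -4, 0, 0, 0],
  [3.5, 0, 0, -3, 0, 0, 0],
  [3.5, 0, 0, -2, 0, 0, 0],
  [3.5, 0, 0, -1.4, 0, 0, 0],
  [3.5, 0, 0, 0, 0, 0, 0],
])

```text
clock: 27.8
tool_pos: [373.4, 306.5, 23.4]
tcp_rot: [0.632, 0.775, -0.001, -0.0]
force: [-0.8, -0.9, 0.3]
width: 34.8
grip_force: 0.0
```

Call:
servo_tool([
  [0, 0, 0, 0, 0, 0, 0],
  [0, 0, 0, 0, 0, 0, 0],
  [0, 0, 0, 0, 0, 0, 0],
  [0, 0, 0, 0, 0, 0, 0],
])

```text
clock: 28.3
tool_pos: [374.8, 307.7, 25.1]
tcp_rot: [0.632, 0.775, 0.001, 0.0]
force: [-1.5, 0.4, 4.7]
width: 8.3
grip_force: 61.7
```

Call:
servo_tool([
  [0, 0, 0, 1, 0, 0, 0],
  [0, 0, 0, 3, 0, 0, 0],
  [0, 0, 0, 4, 0, 0, 0],
  [0, 0, 0, 2, 0, 0, 0],
  [0, 0, 0, 0, 0, 0, 0],
])

```text
clock: 28.92
tool_pos: [375.2, 307.9, 126.3]
tcp_rot: [0.632, 0.775, 0.002, 0.001]
force: [0.0, -0.4, 0.2]
width: 8.6
grip_force: 61.0
```

Call:
servo_tool([
  [0, 1.7, -5.7, 0, 0, 0, -0.02],
  [0, 1.7, -5.7, 0, 0, 0, -0.02],
  [0, 1.8, -5.7, 0, 0, 0, -0.02],
  [0, 1.7, -5.7, 0, 0, 0, -0.02],
  [0, 1.7, -5.7, 0, 0, 0, -0.02],
])

```text
clock: 29.55
tool_pos: [459.0, 20.3, 123.0]
tcp_rot: [0.67, 0.742, -0.001, -0.001]
force: [0.6, -0.0, -0.7]
width: 8.7
grip_force: 61.0
```

Call:
servo_tool([
  [0, 1.7, -5.7, 0, 0, 0, -0.02],
  [0, 1.7, -5.7, 0, 0, 0, -0.02],
  [0, 0, 0, 0, 0, 0, 0],
  [0, 0, 0, -3, 0, 0, 0],
  [0, 0, 0, -1.5, 0, 0, 0],
])

```text
clock: 30.18
tool_pos: [491.3, -90.5, 76.7]
tcp_rot: [0.684, 0.729, -0.001, -0.003]
force: [-0.1, 0.8, -1.1]
width: 8.6
grip_force: 61.1
```

Call:
servo_tool([
  [0, 0, 0, -1, 0, 0, 0],
  [0, 0, 0, 0, 0, 0, 0],
])

```text
clock: 30.42
tool_pos: [493.1, -91.0, 68.4]
tcp_rot: [0.684, 0.729, -0.001, -0.001]
force: [-0.1, -0.0, -0.7]
width: 8.7
grip_force: 61.1
```

Call:
servo_tool([
  [0, 0.1, 0, -1.0, 0, 0, 0],
  [0, 0, 0, -1.0, 0, 0, 0],
  [0, 0, 0, -0.8, 0, 0, 0],
  [0, 0, 0, -0.2, 0, 0, 0],
  [0, 0, 0, 0, 0, 0, 0],
])

```text
clock: 31.05
tool_pos: [494.9, -91.9, 39.1]
tcp_rot: [0.685, 0.729, -0.0, -0.0]
force: [-0.4, 0.1, -0.7]
width: 8.6
grip_force: 61.1
```

Call:
servo_tool([
  [2.6, 0, 0, 0, 0, 0, 0],
  [2.6, 0, 0, 0, 0, 0, 0],
  [2.6, 0, 0, 2, 0, 0, 0],
  [2.6, 0, 0, 5, 0, 0, 0],
  [2.6, 0, 0, 4, 0, 0, 0],
])

```text
clock: 31.68
tool_pos: [495.5, -92.0, 151.1]
tcp_rot: [0.684, 0.729, 0.0, 0.001]
force: [0.7, -0.6, -0.1]
width: 25.9
grip_force: 0.0
```

Call:
servo_tool([
  [2.6, -1.8, -4, 0, 0, 0, 0],
  [2.6, -1.8, -4, 0, 0, 0, 0],
  [2.6, -1.8, -4, 0, 0, 0, 0],
  [2.6, -1.8, -4, 0, 0, 0, 0],
  [2.6, 0, 0, 0, 0, 0, 0],
])

```text
clock: 32.3
tool_pos: [422.3, -254.3, 149.8]
tcp_rot: [0.686, 0.728, -0.0, 0.001]
force: [-0.1, 0.7, -1.6]
width: 25.6
grip_force: 0.0
```

Run:
```python
from h import *
a=ctrl.get_image('top'); b=ctrl.get_image('scene')
st(); sp('long_1','short_1','handle')
cv2.imwrite('pics/filled.png',np.hstack([cv2.resize(a[120:300,270:450],(390,390)),cv2.resize(b[230:370,165:335],(390,390))]))
```

```text
clock 32.40 tcp [ 422.9 -251.9  149.5] fingeryaw 0.062 w 25.8 F [0.2 0.8 0.3] j6 -0.69
top long_1 [([541.0, -88.0, 14.0], 0.73), ([264.0, 255.0, -0.0], 0.72), ([507.0, 310.0, -5.0], 0.66), ([493.0, -90.0, 14.0], 0.59)]
scene long_1 [([494.0, -92.0, 10.0], 0.88), ([540.0, -86.0, 11.0], 0.86), ([259.0, 255.0, -0.0], 0.75), ([509.0, 305.0, 3.0], 0.71), ([585.0, -87.0, 16.0], 0.56)]
top short_1 [([534.0, 13.0, 12.0], 0.65)]
scene short_1 [([534.0, 14.0, 14.0], 0.57)]
top handle [([426.0, -54.0, 49.0], 0.59), ([541.0, -89.0, 12.0], 0.35)]
scene handle [([423.0, -54.0, 47.0], 0.92)]
```

View pics/filled.png

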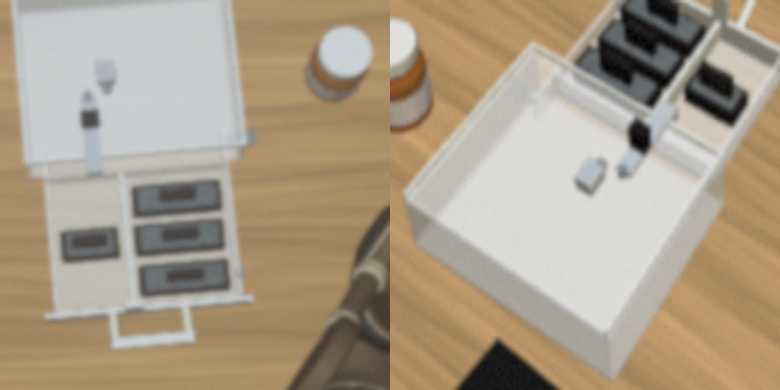

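All four are flat in their own compartments. Next I grip the handle and push the drawer home.

Call:
servo_tool([
  [2.6, 0.1, 5, 0, 0, 0, 0],
  [2.6, 0, 5, 0, 0, 0, 0],
  [2.6, 0, 5, 0, 0, 0, 0],
  [2.6, 0, 4.9, 0, 0, 0, 0],
  [2.6, 0, 0, 0, 0, 0, 0],
])

```text
clock: 33.33
tool_pos: [423.4, -49.7, 149.1]
tcp_rot: [0.682, 0.731, 0.0, -0.001]
force: [0.4, -0.5, 0.2]
width: 25.8
grip_force: 0.0
```

Call:
servo_tool([
  [2.6, 0, 0, -4, 0, 0, 0],
  [2.6, 0, 0, -2, 0, 0, 0],
  [2.6, 0, 0, 0, 0, 0, 0],
], force=50)

```text
clock: 33.7
tool_pos: [422.5, -53.0, 87.9]
tcp_rot: [0.684, 0.729, -0.001, -0.002]
force: [-0.5, -0.3, -0.8]
width: 25.7
grip_force: 0.0
```

Call:
servo_tool([
  [2.6, 0.1, 0, -2, 0, 0, 0],
  [2.6, 0, 0, -2, 0, 0, 0],
  [2.6, 0, 0, -1.6, 0, 0, 0],
  [2.6, 0, 0, 0, 0, 0, 0],
])

```text
clock: 34.2
tool_pos: [425.0, -53.3, 33.3]
tcp_rot: [0.685, 0.729, -0.0, -0.0]
force: [-0.3, 0.1, 0.4]
width: 26.5
grip_force: 0.0
```

Call:
servo_tool([
  [0, 0, 0, 0, 0, 0, 0],
  [0, 0, 0, 0, 0, 0, 0],
  [0, 0, 0, 0, 0, 0, 0],
  [0, 0, 0, 0, 0, 0, 0],
])

```text
clock: 34.7
tool_pos: [426.0, -53.3, 34.2]
tcp_rot: [0.684, 0.729, 0.0, 0.001]
force: [-1.8, -1.6, 6.2]
width: 11.0
grip_force: 51.0
```

Call:
servo_tool([
  [0, 1, 0.06, 0, 0, 0, 0],
  [0, 2, 0.13, 0, 0, 0, 0],
  [0, 2, 0.13, 0, 0, 0, 0],
  [0, 2, 0.13, 0, 0, 0, 0],
  [0, 2, 0.13, 0, 0, 0, 0],
])

```text
clock: 35.33
tool_pos: [516.1, -47.4, 34.2]
tcp_rot: [0.684, 0.729, -0.0, 0.0]
force: [-3.4, -2.5, 6.7]
width: 10.6
grip_force: 51.1
```

Call:
servo_tool([
  [0, 2, 0.13, 0, 0, 0, 0],
  [0, 1.5, 0.1, 0, 0, 0, 0],
  [0, 1, 0.06, 0, 0, 0, 0],
  [0, 0.5, 0.03, 0, 0, 0, 0],
  [0, 0, 0, 0, 0, 0, 0],
])

```text
clock: 35.95
tool_pos: [567.0, -44.0, 34.3]
tcp_rot: [0.684, 0.729, 0.001, 0.002]
force: [1.4, -0.6, 4.7]
width: 11.0
grip_force: 50.8
```

Call:
servo_tool([
  [0, 0.5, 0.03, 0, 0, 0, 0],
  [0, 0.5, 0.03, 0, 0, 0, 0],
  [0, 0.4, 0.03, 0, 0, 0, 0],
  [0, 0.3, 0.02, 0, 0, 0, 0],
  [0, 0, 0, 0, 0, 0, 0],
])

```text
clock: 36.58
tool_pos: [583.4, -43.0, 34.3]
tcp_rot: [0.685, 0.729, 0.001, 0.001]
force: [1.7, -0.5, 5.6]
width: 10.8
grip_force: 50.9
```

Call:
servo_tool([
  [0, 0.2, 0.01, 0, 0, 0, 0],
  [0, 0, 0, 0, 0, 0, 0],
])

```text
clock: 36.83
tool_pos: [583.7, -42.9, 34.2]
tcp_rot: [0.684, 0.729, -0.0, -0.0]
force: [-3.0, -0.5, 9.7]
width: 10.9
grip_force: 51.5
```

Call:
servo_tool([
  [0, 0.2, 0.01, 0, 0, 0, 0],
  [0, 0, 0, 0, 0, 0, 0],
])

```text
clock: 37.08
tool_pos: [583.8, -42.9, 34.2]
tcp_rot: [0.684, 0.729, -0.002, -0.002]
force: [-7.3, -1.9, 13.8]
width: 11.4
grip_force: 52.0
```

Call:
servo_tool([
  [2.6, -0.3, 0, 0, 0, 0, 0],
  [2.6, 0, 0, 0, 0, 0, 0],
  [2.6, 0, 0, 3, 0, 0, 0],
  [2.6, 0, 0, 5, 0, 0, 0],
  [2.6, 0, 0, 5, 0, 0, 0],
])

```text
clock: 37.7
tool_pos: [582.2, -42.2, 163.3]
tcp_rot: [0.685, 0.729, -0.0, -0.001]
force: [1.1, 0.0, -1.0]
width: 26.1
grip_force: 0.0
```

Call:
servo_tool([
  [2.6, 0, 0, 0, 0, 0, 0],
  [2.6, 0, -6, 0, 0, 0, 0],
  [2.6, 0, -6, 0, 0, 0, 0],
  [2.6, 0, -6, 0, 0, 0, 0],
  [2.6, 0, 0, 0, 0, 0, 0],
])

```text
clock: 38.33
tool_pos: [581.9, -226.4, 161.3]
tcp_rot: [0.686, 0.727, -0.001, -0.001]
force: [-0.3, 0.4, -0.6]
width: 26.0
grip_force: 0.0
```

Run:
```python
from h import *
a=ctrl.get_image('top'); b=ctrl.get_image('scene')
st(); sp('latch_knob','handle','long_1','short_1')
cv2.imwrite('pics/closed.png',np.hstack([cv2.resize(a[100:240,260:400],(390,390)),cv2.resize(b[230:370,165:335],(390,390))]))
```

```text
clock 38.42 tcp [ 581.7 -222.3  161.2] fingeryaw 0.061 w 26.1 F [-0.8 -0.4 -0. ] j6 -0.50
top latch_knob [([667.0, 7.0, 84.0], 0.67)]
scene latch_knob [([663.0, 10.0, 84.0], 0.87)]
top handle [([588.0, -39.0, 48.0], 0.69)]
scene handle [([583.0, -43.0, 48.0], 0.54), ([577.0, 493.0, 4.0], 0.38)]
top long_1 [([262.0, 257.0, -2.0], 0.74), ([504.0, 308.0, -5.0], 0.66), ([653.0, -80.0, 12.0], 0.57)]
scene long_1 [([508.0, 307.0, 3.0], 0.9), ([261.0, 255.0, -2.0], 0.59)]
top short_1 []
scene short_1 []
```

View pics/closed.png

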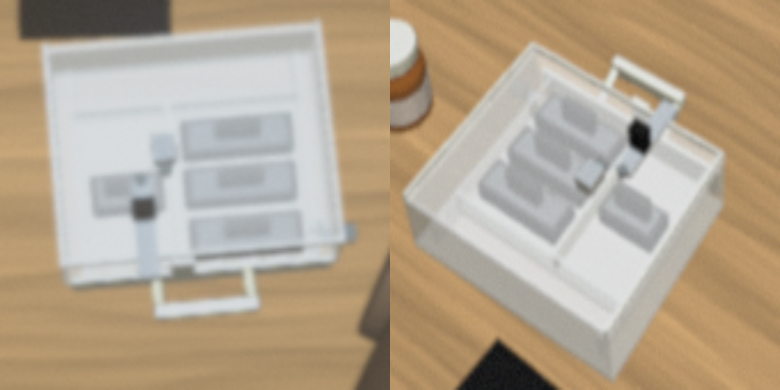

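The drawer is home with its cartridges in place. Next is the latch knob at about (665, 8).

Call:
servo_tool([
  [3.0, 2.1, 5.8, 0, 0, 0, 0],
  [3.0, 2.1, 5.8, 0, 0, 0, 0],
  [3.0, 2.1, 5.8, 0, 0, 0, 0],
  [3.0, 2.1, 5.8, 0, 0, 0, 0],
  [3.0, 0, 0, 0, 0, 0, 0],
])

```text
clock: 39.45
tool_pos: [668.2, 14.7, 163.6]
tcp_rot: [0.682, 0.731, 0.001, 0.0]
force: [0.4, -0.1, -0.2]
width: 29.8
grip_force: 0.0
```

Call:
servo_tool([
  [3.0, 0, 0, -3, 0, 0, 0],
  [3.0, 0, 0, -2, 0, 0, 0],
  [3.0, 0, 0, 0, 0, 0, 0],
])

```text
clock: 39.83
tool_pos: [664.5, 8.8, 110.5]
tcp_rot: [0.685, 0.729, -0.002, -0.002]
force: [-0.7, -0.7, 0.7]
width: 29.5
grip_force: 0.0
```

Call:
servo_tool([
  [3.0, 0, 0, -1.5, 0, 0, 0],
  [3.0, 0, 0, -1.5, 0, 0, 0],
  [3.0, 0, 0, 0, 0, 0, 0],
])

```text
clock: 40.2
tool_pos: [665.5, 9.3, 81.3]
tcp_rot: [0.685, 0.729, -0.001, -0.001]
force: [-0.0, 0.4, 0.7]
width: 30.2
grip_force: 0.0
```

Call:
servo_tool([
  [0, 0, 0, 0, 0, 0, 0],
  [0, 0, 0, 0, 0, 0, 0],
  [0, 0, 0, 0, 0, 0, 0],
  [0, 0, 0, 0, 0, 0, 0],
])

```text
clock: 40.7
tool_pos: [662.6, 9.2, 82.8]
tcp_rot: [0.684, 0.729, -0.004, -0.004]
force: [-8.3, -2.3, 3.6]
width: 12.6
grip_force: 51.2
```

Call:
servo_tool([
  [0, 0.06, -1, 0, 0, 0, 0],
  [0, 0.06, -1, 0, 0, 0, 0],
  [0, 0.03, -0.5, 0, 0, 0, 0],
  [0, 0, 0, 0, 0, 0, 0],
])

```text
clock: 41.2
tool_pos: [664.2, -16.3, 82.8]
tcp_rot: [0.684, 0.729, -0.004, -0.003]
force: [-9.2, -2.8, 3.0]
width: 12.6
grip_force: 51.1
```

Call:
servo_tool([
  [0, -0.25, -0.4, 0, 0, 0, 0],
  [0, 0.02, -0.4, 0, 0, 0, 0],
  [0, 0, 0, 0, 0, 0, 0],
])

```text
clock: 41.58
tool_pos: [664.3, -20.4, 82.9]
tcp_rot: [0.685, 0.729, 0.0, -0.004]
force: [-4.3, 9.0, 1.6]
width: 12.6
grip_force: 50.8
```

Call:
servo_tool([
  [0, 0.02, -0.3, 0, 0, 0, 0],
  [0, 0, 0, 0, 0, 0, 0],
])

```text
clock: 41.82
tool_pos: [664.3, -20.5, 82.9]
tcp_rot: [0.685, 0.729, 0.002, -0.005]
force: [-4.3, 13.9, 2.8]
width: 12.9
grip_force: 50.9
```

Call:
servo_tool([
  [0, 0.02, -0.3, 0, 0, 0, 0],
  [0, 0, 0, 0, 0, 0, 0],
])

```text
clock: 42.08
tool_pos: [664.3, -20.7, 83.0]
tcp_rot: [0.685, 0.728, 0.003, -0.007]
force: [-5.1, 20.9, 1.4]
width: 12.7
grip_force: 51.0
```

Call:
servo_tool([
  [0, 0, 0.9, 0, 0, 0, 0],
  [3.0, 0, 0, 0, 0, 0, 0],
  [3.0, 0, 0, 0, 0, 0, 0],
  [3.0, 0, 0, 4, 0, 0, 0],
  [3.0, 0, 0, 5, 0, 0, 0],
])

```text
clock: 42.7
tool_pos: [666.2, -21.0, 173.1]
tcp_rot: [0.685, 0.729, -0.0, -0.001]
force: [1.5, -0.0, 0.5]
width: 30.0
grip_force: 0.0
```

Call:
servo_tool([
  [3.0, -4, -3, 0, 0, 0, 0],
  [3.0, -4, -4, 0, 0, 0, 0],
  [3.0, -4, -4, 0, 0, 0, 0],
  [3.0, -4, -4, 0, 0, 0, 0],
  [3.0, -4, -4, 0, 0, 0, 0],
])

```text
clock: 43.32
tool_pos: [466.3, -212.6, 174.4]
tcp_rot: [0.685, 0.729, 0.001, 0.002]
force: [0.0, -0.4, -0.7]
width: 30.2
grip_force: 0.0
```

Call:
servo_tool([
  [3.0, 0, 0, 0, 0, 0, 0],
  [3.0, 0, 0, 0, 0, 0, 0],
])

```text
clock: 43.58
tool_pos: [467.6, -211.2, 174.1]
tcp_rot: [0.685, 0.728, 0.001, 0.001]
force: [0.3, 0.6, 0.9]
width: 30.1
grip_force: 0.0
```

Run:
```python
from h import *
a=ctrl.get_image('top'); b=ctrl.get_image('scene')
st(); sp('latch_knob','handle','long_1','short_1')
cv2.imwrite('pics/latched.png',np.hstack([cv2.resize(a[100:240,260:400],(390,390)),cv2.resize(b[230:370,165:335],(390,390))]))
```

```text
clock 43.67 tcp [ 467.9 -210.2  173.8] fingeryaw 0.064 w 30.0 F [ 0.3 -0.4 -0.2] j6 -0.57
top latch_knob [([667.0, -23.0, 85.0], 0.68)]
scene latch_knob [([665.0, -18.0, 85.0], 0.54)]
top handle [([668.0, -22.0, 84.0], 0.72), ([587.0, -42.0, 48.0], 0.58)]
scene handle [([582.0, -43.0, 50.0], 0.5)]
top long_1 [([508.0, 309.0, -5.0], 0.97), ([261.0, 256.0, 0.0], 0.89), ([653.0, -82.0, 16.0], 0.49)]
scene long_1 [([262.0, 259.0, -1.0], 0.83), ([513.0, 308.0, 2.0], 0.78)]
top short_1 []
scene short_1 []
```

View pics/latched.png

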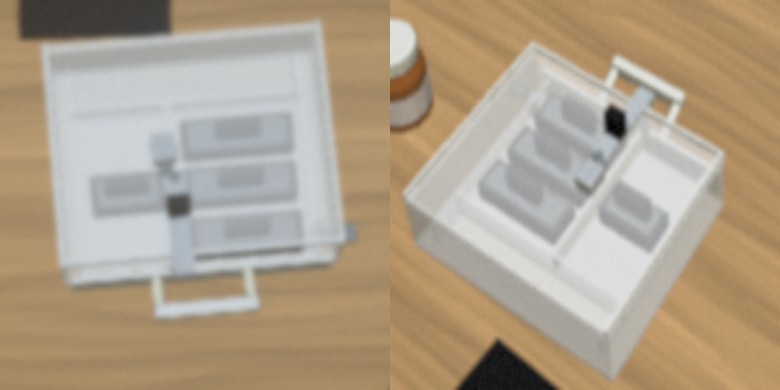

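The bolt is across, in front of the lug. It hit a hard stop at about 30 mm of travel, which fits a start near 10 mm. It had snapped over with the force pulling rightward, and it stayed put after release.

```bash
python3 -c "
from bench import ctrl
print(ctrl.sign_off())"
```

```text
the job is handed in; nothing more can be done
None
```

The job is handed in (no verdict came back): three long cartridges and one short lie flat in their compartments, the drawer is home, the latch is across at its stop, and I touched none of the other things on the ledge.

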